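Tilt the drying tray and scoop the vials into a sieve

ROBOT

A 6-joint arm with a two-finger parallel gripper is mounted at the origin on a cart in front of the work surface, level with it; the furniture and walls round the work are solid. World frame = base frame: x ahead of the robot, y to its left, z up, the work surface at z = 0. Lengths are in m, angles in rad, forces in N, time in s.
With the tool pointing down it reaches from about 0.4 to 0.825 m from the base axis. Payload 7 kg.
Tool frame: the origin (TCP) lies on the centre line of the jaws, within the pads' length; the fingertips stand 17 mm ahead of it and the grasp point (between the pads) lies 2 mm behind it; z points along the fingers, y is the line along which they close (so a half turn about z gives the same grasp; the last joint's range is limited). The gripper opens to 85 mm and grips with 20 to 120 N. Pads are 22 mm wide; open, the fingers measure 114 mm over their backs; the gripper's body (76 mm by 85 mm) begins 54 mm behind the grasp point. The pads swing forward as they close: fully open they stand 13 mm farther back than shut.
Start: joints at [1.569, 0.359, 0.012, 0, -1.224, -0.288], TCP at [0.193, 0.647, 0.248] pointing down, gripper open.
Joint ranges: [-3.07, 3.07], [-1.43, 2.12], [-1.02, 1.25], [-3.03, 1.67], [-3.05, -0], [-3.03, 3.03]. Speed limits (rad/s): [2.39, 2.39, 3.01, 3.14, 3.14, 3.14].

INTERFACE

Orientations are given as a unit quaternion [x, y, z, w].
In Python, from workcell import get_obs, read_camera, job_done, look_for, trace, mark_of gives the robot as it stands.
- The arm moves only by the shell command python3 -m handwheel 'ROWS'. ROWS is JSON, a list of rows, each a list of 5 numbers: the shift along the world's x, y, z in m, then the turn about the world's z in rad, then the finger opening in m, from 0 to 0.0854. A call has 1 to 5 rows; each row is the pose to reach, as a shift and turn from the pose commanded when the call began; what a row does not reach only later rows make up. A row lasts 1/10 s, in which the tool goes at most 50 mm and 8.59 degrees, less where a joint would pass 70% of its speed; a pose out of reach is approached as far as the arm can. A call with a gripper value outside its range is refused whole. The fingers move at their own pace and stop on an object; the grip force is fixed at half the most. Time passes only in rows, so rows that repeat a pose let the fingers close. It gives the time, the measured TCP pose, the force, the opening and the grip force at its end, in the units of the state.
- get_obs(): the state, without advancing time (a new reading comes with each control period).
- read_camera(name): name is "side" or "top"; returns a dict with "image" (480x640x3 uint8, blue, green, red), "vfov" (degrees; the focal length in pixels is half the picture's height over the tangent of half this angle, whatever the lens; pixels are square), "cx", "cy" (the principal point, pixels), "position" and "orientation" of the camera in the world. Camera axes: x right, y down, z forward; pixel columns grow to the right and rows downward; lengths in m; the calibration is good to about 2 mm. A picture is of the moment at which its call begins. There is no depth.
- job_done(): hands the job in; it is judged then, once.
Trained networks look in the newest picture that a camera, given by its name, has taken for a name from the list of things; names that differ only in an ending like _2 or _b are one class to them, and where a whole thing is asked for, a point or a joint stands for the part that bears it (a point fixed in the world has none). Each returns a list of dicts, best first, with "score" (0 to 1); they miss things now and then, are a little off and sometimes report something else, mostly with a low value. They report only what shows in the picture. A call takes as long as a camera call.
- look_for(camera, query): "box" ([left, top, right, bottom] in pixels, round what is visible of it).
- trace(camera, query): "region" (480x640 bool, what is visible of it) and "box" ([left, top, right, bottom] in pixels, round what is visible of it).
- mark_of(camera, query): "point" ([column, row] in pixels: a listed point, or the origin of a listed thing).
The state is a dict: "clock": time; "q": joint angles; "qvel": joint speeds; "tau": joint torques, N m; "tool_pos": TCP position; "eef_rot": TCP orientation; "wrist_force": force on the tool from outside, world axes, zero at the start; "torque": the same for the moment, N m; "finger_gap": finger opening in m; "finger_force": force on a finger pad.
Only numpy, scipy, OpenCV 4.12 (cv2) and the standard library are available. Lean on these libraries where they do the work, as an engineer would, in place of code of your own. Each camera call takes 0.05 s, during which the arm holds its last target. There are 200 camera calls.

TASK

Raise the red lifting bar of the hinged tray to tilt it well up, so that all four capped vials gather at its low end, and leave it standing tilted. Then take the hand scoop, gather the vials out of the low end with it, and tip all four into the empty brass sieve beside the tray, so that they can be rinsed. Put the scoop down flat on the bench; do not touch a vial with the gripper or spill one on the bench.

Things in the scene. Friction and masses are not known exactly. Their poses are not given: they have to be found in the camera images.
- stand: Grey base plate of the tilting tray, 270 x 184 mm, 12 mm thick, fixed to the bench. Origin on the bench at its middle (the plate reaches from x = -130 to 140 mm); its x axis points from the tray's low (hinge) end to its raised end, z up; the low end is to the robot's right. The hinge axis runs along its y axis, at x = -120 mm, z = 18 mm. Cheek plates beside the hinge reach 37 mm up at y = +-87 mm.
- pan (a joint): Tilt of the tray about its hinge, rad: 0 is level, grows as the far end (with the red bar) rises, stop at 0.55. The hinge is stiff (friction 1.6 N m, so roughly 10 N up at the bar) and the tray stays at whatever tilt it is left.
- pan_low (a point): On the aluminium tray: middle of the foot of its low end wall, on the inner floor (21 mm above the bench when level). Turns with the tray: x runs along the floor up to the raised end, y across, z normal to the floor. Inside, the tray is 230 mm long (x = 0 to 230 mm) and 144 mm wide (y = -72 to 72 mm); its walls stand square to the floor and are 3 mm thick, 32 mm high, but 66 mm at the low end (also the first 30 mm of the side walls); the floor is flat.
- pan_bar (a point): Middle of the red lifting bar: a round bar, 12 mm thick, running along the tray's y axis, 112 mm free between its two posts, 40 mm above the rim of the raised end wall and just outside it, 0.242 m along the tray floor (x) and 75 mm above (z) from the hinge axis. Turns with the tray. Nothing stands beside it, so it can be pinched from above and turns easily between the fingers.
- scoop: Loose steel hand scoop, 0.22 kg, lying flat. Origin at the middle of its underside; x axis points to its back (nose to -x), z up. Flat floor 132 mm wide, 2 mm thick, from a thin (1 mm) straight lip 126 mm wide at x = -48 mm to the back wall at x = 56 mm (46 mm high). Side walls are 16 mm high from x = -31 mm and 36 mm high from x = -5 mm to the back. An upright black grip block stands over the back wall.
- scoop_grip (a point): Where to hold the scoop: in its upright black grip block, 30 mm wide along the scoop's y axis and 34 mm along x, reaching from 44 to 102 mm above the underside. This point is at x = 58 mm, y = 0, z = 78 mm of the scoop; axes as the scoop's.
- scoop_lip (a point): Middle of the scoop's front lip, on its underside: x = -48 mm, y = 0, z = 0 of the scoop; axes as the scoop's. The lip runs under a vial that is stopped by the wall only while it is kept down on the tray floor.
- sieve: Empty brass test sieve, loose, 0.34 kg, 209 mm across and 58 mm high, open at the top; mesh 18 mm above the bench, about 190 mm across inside. Origin at the middle of its underside, z up.
- vial_1: Capped plastic vial, white with a blue cap: a smooth cylinder 28 mm across and 60 mm long, 30 g, slippery on the tray and scoop (friction about 0.2), lying on its side in the tray and free to roll once the tray is tilted more than about 8 degrees. Origin at its middle, y axis along its length.
- vial_2: Capped plastic vial, white with an orange cap: a smooth cylinder 28 mm across and 60 mm long, 30 g, slippery on the tray and scoop (friction about 0.2), lying on its side in the tray and free to roll once the tray is tilted more than about 8 degrees. Origin at its middle, y axis along its length.
- vial_3: Capped plastic vial, white with a green cap: a smooth cylinder 28 mm across and 60 mm long, 30 g, slippery on the tray and scoop (friction about 0.2), lying on its side in the tray and free to roll once the tray is tilted more than about 8 degrees. Origin at its middle, y axis along its length.
- vial_4: Capped plastic vial, amber with a white cap: a smooth cylinder 28 mm across and 60 mm long, 30 g, slippery on the tray and scoop (friction about 0.2), lying on its side in the tray and free to roll once the tray is tilted more than about 8 degrees. Origin at its middle, y axis along its length.

How it is judged:
On the way, in this order (a step that is already met when the one before it is completed fails the run):
1. the tray is tilted by more than 0.30 rad and all four vials have gathered at its low end (centres within 105 mm of the low end wall) (value of joint pan above 0.3 rad and x of vial_1 in the frame of pan_low between 0 and 0.105 m and x of vial_2 in the frame of pan_low between 0 and 0.105 m and x of vial_3 in the frame of pan_low between 0 and 0.105 m and x of vial_4 in the frame of pan_low between 0 and 0.105 m), for 0.2 s.
2. the scoop carries at least one vial clear of the tray (vial in the scoop, more than 0.11 m above the bench) (((x of vial_1 in the frame of scoop between -0.048 and 0.06 m and y of vial_1 in the frame of scoop between -0.07 and 0.07 m and z of vial_1 in the frame of scoop between 0 and 0.06 m and height (world z) of vial_1 above 0.11 m) or (x of vial_2 in the frame of scoop between -0.048 and 0.06 m and y of vial_2 in the frame of scoop between -0.07 and 0.07 m and z of vial_2 in the frame of scoop between 0 and 0.06 m and height (world z) of vial_2 above 0.11 m) or (x of vial_3 in the frame of scoop between -0.048 and 0.06 m and y of vial_3 in the frame of scoop between -0.07 and 0.07 m and z of vial_3 in the frame of scoop between 0 and 0.06 m and height (world z) of vial_3 above 0.11 m) or (x of vial_4 in the frame of scoop between -0.048 and 0.06 m and y of vial_4 in the frame of scoop between -0.07 and 0.07 m and z of vial_4 in the frame of scoop between 0 and 0.06 m and height (world z) of vial_4 above 0.11 m))), for 0.2 s.
At the end, for the whole second after the job is handed in: All four vials lie at rest inside the sieve (within 90 mm of its axis and below 75 mm), the sieve stands upright on the bench, the tray is still tilted by more than 0.30 rad, and the scoop lies flat and at rest on the bench (underside below 12 mm, within 0.1 rad of level) (horizontal distance between each of vial_1, vial_2, vial_3, vial_4 and sieve below 0.09 m and height (world z) of each of vial_1, vial_2, vial_3, vial_4 below 0.075 m and linear speed of each of vial_1, vial_2, vial_3, vial_4 below 0.05 m/s and angle between each of sieve, scoop's own z axis and vertical below 0.1 rad and height (world z) of sieve below 0.02 m and value of joint pan above 0.3 rad and height (world z) of scoop below 0.012 m and linear speed of scoop below 0.03 m/s); the robot touches nothing.
It fails at once if the gripper's fingers touch a vial (more than 0.5 N) (contact force between the fingers and vial_1 above 0.5 N or contact force between the fingers and vial_2 above 0.5 N or contact force between the fingers and vial_3 above 0.5 N or contact force between the fingers and vial_4 above 0.5 N).
It fails at once if a vial is spilled onto the bench (its centre below 22 mm) (height (world z) of any of vial_1, vial_2, vial_3, vial_4 below 0.022 m).
It also fails if it takes over 72 s, if anything falls off the work surface, if the arm or the gripper's body presses on something with over 40 N, if the wrist force passes 120 N, or if a joint passes its speed limit or range.

## Working session

There is one attempt and no reset: what is moved stays moved. The work goes in short steps, Python scripts to look and compute and a shell command to move; the robot and the scene stay as the last step left them, time stands still between calls to the robot, and variables do not carry over. Pictures are saved under pics/ and viewed, at most 10 in all, crops included, and the job is handed in when it is done.

```bash
mkdir -p pics; cat > h.py <<'E'
import numpy as np, cv2
from scipy.spatial.transform import Rotation as R
from workcell import *
def cam(n):
    c=read_camera(n); c['f']=240/np.tan(np.radians(c['vfov'])/2); c['R']=R.from_quat(c['orientation']).as_matrix(); c['p']=np.array(c['position']); return c
def ray(c,px):
    d=c['R']@np.array([(px[0]-c['cx'])/c['f'],(px[1]-c['cy'])/c['f'],1]); return d
def atz(c,px,z):
    d=ray(c,px); return c['p']+d*(z-c['p'][2])/d[2]
def proj(c,P):
    q=c['R'].T@(np.array(P)-c['p']); return q[:2]/q[2]*c['f']+[c['cx'],c['cy']]
def tri(c1,p1,c2,p2):
    a,b=ray(c1,p1),ray(c2,p2); s=np.linalg.lstsq(np.c_[a,-b],c2['p']-c1['p'],rcond=None)[0]
    u,v=c1['p']+a*s[0],c2['p']+b*s[1]; return (u+v)/2,np.linalg.norm(u-v)
E
python3 - <<'E'
from h import *
np.set_printoptions(precision=3,suppress=True)
cs={n:cam(n) for n in('top','side')}
for n,c in cs.items():
    cv2.imwrite(f'pics/{n}0.png',c['image']); print(n,c['p'],c['R'][:,2],c['f'])
for q in('stand','pan_low','pan_bar','scoop','scoop_grip','scoop_lip','sieve','vial_1'):
    m={n:mark_of(n,q) for n in cs}
    for n in cs: print(q,n,[(np.round(d['point']),round(d['score'],2)) for d in m[n][:5]])
    if m['top'] and m['side']: print('   ',tri(cs['top'],m['top'][0]['point'],cs['side'],m['side'][0]['point']))
o=get_obs(); print(o['clock'],o['tool_pos'],o['eef_rot'],R.from_quat(o['eef_rot']).as_matrix())
E
```

```text
top [0.456 0.007 1.196] [ 0.06  -0.007 -0.998] 515.1429033861215
side [ 0.503 -1.018  0.466] [ 0.036  0.933 -0.359] 474.4433881247806
stand top [(array([309., 214.]), 0.89)]
stand side [(array([329., 261.]), 0.75)]
    (array([ 0.576,  0.02 , -0.   ]), np.float64(0.008697984349013201))
pan_low top [(array([363., 207.]), 0.66), (array([459., 257.]), 0.55)]
pan_low side [(array([330., 273.]), 0.94)]
    (array([ 0.579, -0.102,  0.029]), np.float64(0.009205438470018945))
pan_bar top [(array([253., 212.]), 0.76), (array([136., 266.]), 0.66)]
pan_bar side [(array([326., 210.]), 0.82)]
    (array([0.573, 0.14 , 0.089]), np.float64(0.003065622954987784))
scoop top [(array([175., 262.]), 0.89)]
scoop side [(array([286., 219.]), 0.79)]
    (array([ 0.469,  0.333, -0.003]), np.float64(0.0014048339882554745))
scoop_grip top [(array([138., 263.]), 0.56)]
scoop_grip side [(array([284., 185.]), 0.62)]
    (array([0.464, 0.389, 0.087]), np.float64(0.006748039901346538))
scoop_lip top [(array([194., 263.]), 0.6)]
scoop_lip side [(array([286., 227.]), 0.56)]
    (array([ 0.468,  0.292, -0.014]), np.float64(0.006174210011887338))
sieve top [(array([458., 257.]), 0.69)]
sieve side [(array([277., 344.]), 0.9), (array([283., 188.]), 0.17)]
    (array([ 0.468, -0.323, -0.002]), np.float64(0.006464947836849411))
vial_1 top [(array([276., 197.]), 0.9), (array([300., 227.]), 0.85), (array([277., 227.]), 0.84)]
vial_1 side [(array([314., 245.]), 0.66), (array([339., 242.]), 0.56), (array([312., 235.]), 0.5), (array([339., 235.]), 0.46)]
    (array([0.579, 0.095, 0.016]), np.float64(0.06567915073292795))
0.9 [0.193 0.647 0.248] [ 0.99  -0.144 -0.    -0.   ] [[ 0.958 -0.286  0.   ]
 [-0.286 -0.958  0.   ]
 [-0.    -0.    -1.   ]]
```

View pics/top0.png

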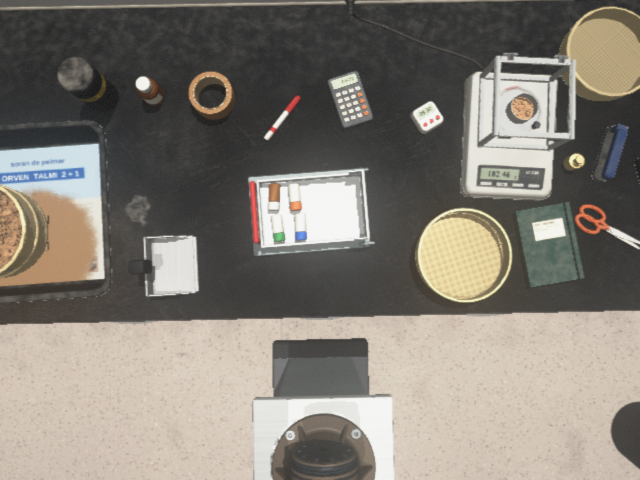

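View pics/side0.png

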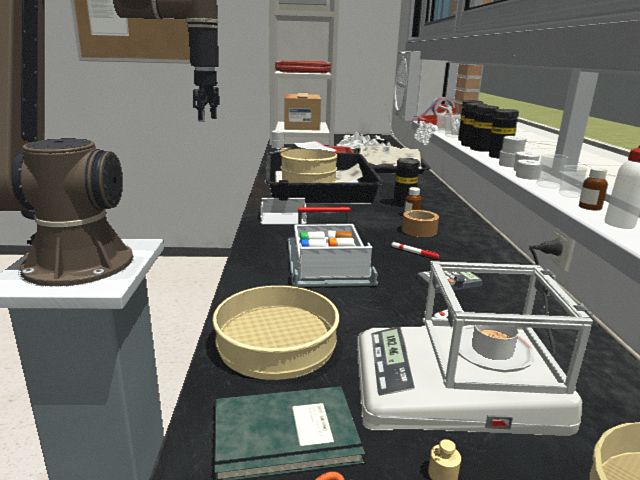

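The top view has the tray's red bar at (253,212) and its low end at (366,208). The sieve is at (463,255), and the scoop at (172,265) has its nose pointing right (-y) and its grip block at (140,266). The side view agrees. Next I'll measure precisely.

```bash
cat > m.py <<'E'
from h import *
np.set_printoptions(precision=4,suppress=True)
t=cam('top'); im=t['image'].astype(int)
def rect(mask,z):
    p=np.argwhere(mask)[:,::-1]; P=np.array([atz(t,q,z)[:2] for q in p]).astype(np.float32); return cv2.minAreaRect(P*1000),P
b,g,r=im[...,0],im[...,1],im[...,2]
m=(r>110)&(g<60)&(b<60); m[:, :235]=0; m[:,275:]=0; m[:165]=0; m[255:]=0
rc,P=rect(m,.095); print('bar',rc,P.mean(0)); u=np.linalg.svd(P-P.mean(0),full_matrices=False)[2][0]; print('dir',u, np.degrees(np.arctan2(u[1],u[0])))
for q,z in(('stand',.012),('scoop',.02),('sieve',.058)):
    for d in trace('top',q)[:2]: 
        rc,P=rect(d['region'],z); print(q,round(d['score'],2),d['box'],rc,'encl',cv2.minEnclosingCircle(P*1000))
p=[140,266]
cv2.imwrite('pics/%s.png'%'crop1',np.hstack([cv2.resize(t['image'][220:310,115:215],None,fx=4,fy=4,interpolation=2),cv2.resize(t['image'][160:260,240:380][:90,:100],None,fx=4,fy=4,interpolation=2)]))
E
python3 m.py
```

```text
Traceback (most recent call last):
  File "m.py", line 8, in <module>
    rc,P=rect(m,.095); print('bar',rc,P.mean(0)); u=np.linalg.svd(P-P.mean(0),full_matrices=False)[2][0]; print('dir',u, np.degrees(np.arctan2(u[1],u[0])))
         ~~~~^^^^^^^^
  File "m.py", line 5, in rect
    p=np.argwhere(mask)[:,::-1]; P=np.array([atz(t,q,z)[:2] for q in p]).astype(np.float32); return cv2.minAreaRect(P*1000),P
                                                                                                    ~~~~~~~~~~~~~~~^^^^^^^^
cv2.error: OpenCV(4.12.0) /io/opencv/modules/imgproc/src/convhull.cpp:143: error: (-215:Assertion failed) total >= 0 && (depth == CV_32F || depth == CV_32S) in function 'convexHull'
```

```bash
sed -i 's/m=(r>110)&(g<60)&(b<60)/m=(r>90)\&(r>2*g)\&(r>2*b)/; /^m=/s/$/; print(m.sum(),im[212,248:260].tolist())/' m.py; python3 m.py
```

```text
276 [[67, 69, 70], [71, 72, 74], [78, 80, 86], [77, 80, 133], [78, 82, 195], [89, 93, 230], [95, 101, 237], [86, 90, 223], [87, 91, 185], [114, 116, 145], [166, 169, 170], [227, 230, 230]]
bar ((570.5164794921875, 137.98330688476562), (129.93638610839844, 9.93034553527832), 3.278270721435547) [0.5702 0.1379]
dir [-0.9984 -0.0567] -176.75143
stand 0.64 [249.1, 168.2, 368.5, 248.3] ((583.6869506835938, 21.51177978515625), (166.244873046875, 271.0362243652344), 3.5778136253356934) encl ((587.8594970703125, 18.67761993408203), 152.1511688232422)
scoop 0.81 [126.6, 231.1, 197.1, 300.3] ((460.1497802734375, 356.76983642578125), (134.5271759033203, 155.15943908691406), 2.545257806777954) encl ((462.4361572265625, 346.9280700683594), 87.7363052368164)
```

View pics/crop1.png

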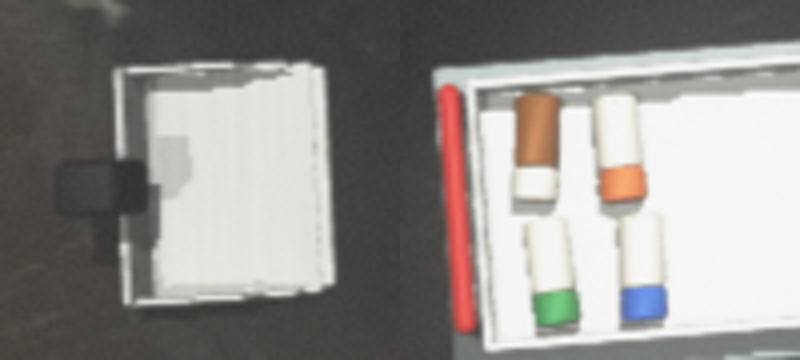

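```bash
python3 - <<'E'
from h import *
np.set_printoptions(precision=4,suppress=True)
t=cam('top')
C=lambda x,y:(115+x/4,220+y/4)
a,b=atz(t,C(327,75),0),atz(t,C(334,284),0); print('lip',a,b,np.linalg.norm(a-b),(a+b)/2)
c,d=atz(t,C(116,68),.046),atz(t,C(126,304),.046); print('back',c,d,np.linalg.norm(c-d),(c+d)/2)
for x in(88,):print('block',atz(t,C(x,187),.102), atz(t,C(55,187),.102),atz(t,C(147,187),.102))
s=cam('side')
for q in('scoop_grip','sieve'):
  for n,k in(('top',t),('side',s)): print(q,[atz(k,e['point'],.078 if q!='sieve' else 0) for e in mark_of(n,q)[:1]])
for q,n,k in(('sieve','top',t),('sieve','side',s)):
  for e in look_for(n,q)[:3]: B=e['box'];print(n,B,e['score'],atz(k,((B[0]+B[2])/2,(B[1]+B[3])/2),.05))
g=t['image'][205:305,410:520]; hsv=cv2.cvtColor(g,cv2.COLOR_BGR2HSV); m=(hsv[...,1]>60)&(hsv[...,2]>90)&(hsv[...,0]>12)&(hsv[...,0]<35)
P=np.array([atz(t,(q[1]+410,q[0]+205),.058)[:2]*1000 for q in np.argwhere(m)],np.float32); print(cv2.minEnclosingCircle(P))
E
```

```text
lip [0.5205 0.2825 0.    ] [0.3997 0.2792 0.    ] 0.12084409951244535 [0.4601 0.2809 0.    ]
back [0.5244 0.3894 0.046 ] [0.3933 0.3839 0.046 ] 0.1311894729783022 [0.4589 0.3866 0.046 ]
block [0.4583 0.3856 0.102 ] [0.4587 0.403  0.102 ] [0.4577 0.3544 0.102 ]
scoop_grip [array([0.4656, 0.3909, 0.078 ])]
scoop_grip [array([0.4574, 0.4109, 0.078 ])]
sieve [array([ 0.4654, -0.32  ,  0.    ])]
sieve [array([ 0.4678, -0.3215,  0.    ])]
top [414.6, 209.5, 512.5, 299.4] 0.98 [ 0.4706 -0.3221  0.05  ]
side [212.9, 286.1, 335.5, 380.2] 0.71 [ 0.4683 -0.3706  0.05  ]
((469.1507263183594, -319.553466796875), 108.27544403076172)
```

```bash
python3 -m handwheel '[[0.05,-0.05,0,0,0.06],[0.1,-0.1,0,0,0.06],[0.15,-0.15,0,0,0.06],[0.18,-0.2,0,0,0.06],[0.22,-0.25,0,0,0.06]]'
```

```text
clock: 2.05
tool_pos: [0.362, 0.4607, 0.2485]
eef_rot: [0.99, -0.144, 0.0, -0.0]
wrist_force: [0.3, 0.4, 0.2]
finger_gap: 0.06
finger_force: 0.0
```

```bash
python3 -m handwheel '[[0.05,-0.05,0,0.1,0.06],[0.1,-0.1,0,0.2,0.06],[0.13,-0.15,0,0.3,0.06],[0.16,-0.2,0,0.346,0.06],[0.18,-0.26,-0.02,0.346,0.06]]'; python3 -m handwheel '[[0,0,0,0,0.06],[0,0,0,0,0.06]]'
```

```text
clock: 2.55
tool_pos: [0.5125, 0.2642, 0.2411]
eef_rot: [1.0, 0.029, 0.001, -0.001]
wrist_force: [0.8, 0.5, -0.1]
finger_gap: 0.0602
finger_force: 0.0
clock: 2.75
tool_pos: [0.5112, 0.2642, 0.24]
eef_rot: [1.0, 0.027, -0.0, 0.0]
wrist_force: [-0.1, 0.8, 1.1]
finger_gap: 0.0598
finger_force: 0.0
```

```bash
python3 -m handwheel '[[0.02,-0.04,0,0,0.06],[0.04,-0.08,0,0,0.06],[0.059,-0.12,0,0,0.06],[0.059,-0.126,-0.03,0,0.06],[0.059,-0.126,-0.07,0,0.06]]'; python3 -m handwheel '[[0,0,0,0,0.06]]'
python3 - <<'E'
from h import *
s=cam('side');t=cam('top');cv2.imwrite('pics/a1.png',np.hstack([cv2.resize(s['image'][130:300,240:400],None,fx=2.5,fy=2.5),cv2.resize(t['image'][150:320,180:340],None,fx=2.5,fy=2.5)]))
E
```

```text
clock: 3.25
tool_pos: [0.5714, 0.14, 0.1716]
eef_rot: [1.0, 0.028, 0.003, -0.001]
wrist_force: [-0.3, 0.7, -0.1]
finger_gap: 0.0599
finger_force: 0.0
clock: 3.35
tool_pos: [0.5667, 0.1391, 0.1654]
eef_rot: [1.0, 0.028, -0.004, 0.001]
wrist_force: [0.2, -0.2, -0.6]
finger_gap: 0.0599
finger_force: 0.0
```

View pics/a1.png

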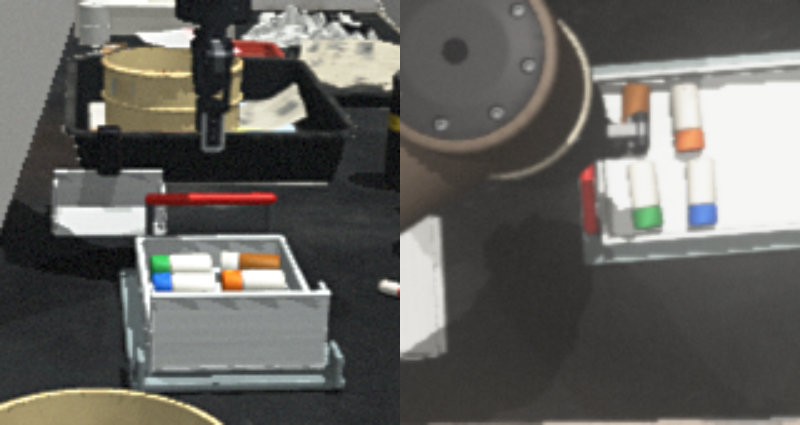

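Fingers are centred over the bar, with the bar mid at about (211,200) in the left crop. The vials lie well below fingertip height. Now descend and pinch.

```bash
python3 -m handwheel '[[0.002,-0.001,-0.03,0,0.045],[0.002,-0.001,-0.06,0,0.045],[0.002,-0.001,-0.075,0,0.045],[0.002,-0.001,-0.076,0,0.0],[0.002,-0.001,-0.076,0,0.0]]';python3 -m handwheel '[[0,0,0,0,0],[0,0,0,0,0],[0,0,0,0,0]]'; python3 -c "
import numpy as np
for th in np.arange(0,.5,.06): a=.3005+th; print(round(th,2),np.round([.2534*np.cos(a)-.242,.2534*np.sin(a)-.075],4))"
```

```text
clock: 3.95
tool_pos: [0.5728, 0.1398, 0.096]
eef_rot: [1.0, 0.029, 0.001, -0.0]
wrist_force: [-0.2, 0.2, 0.4]
finger_gap: 0.0169
finger_force: 0.0
clock: 4.25
tool_pos: [0.5729, 0.1386, 0.0963]
eef_rot: [1.0, 0.028, 0.002, -0.0]
wrist_force: [-0.3, -4.7, 7.2]
finger_gap: 0.0099
finger_force: 59.3
0.0 [0. 0.]
0.06 [-0.0049  0.0144]
0.12 [-0.0107  0.0284]
0.18 [-0.0173  0.0421]
0.24 [-0.0247  0.0554]
0.3 [-0.0329  0.0682]
0.36 [-0.0419  0.0805]
0.42 [-0.0516  0.0922]
0.48 [-0.0619  0.1033]
```

```bash
python3 -m handwheel '[[0,-0.0025,0.007,0,0],[0,-0.005,0.0145,0,0],[0,-0.0077,0.0215,0,0],[0.0005,-0.0107,0.0285,0,0],[0.001,-0.014,0.0355,0,0]]';python3 -m handwheel '[[0,-0.0033,0.0066,0,0],[0,-0.0107,0.0200,0,0],[0.001,-0.0189,0.0327,0,0],[0.001,-0.0279,0.0450,0,0],[0.002,-0.0376,0.0567,0,0]]'; python3 -m handwheel '[[0,0,0.001,0,0],[0,0,0.001,0,0],[0,0,0.001,0,0],[0,0,0.001,0,0]]'
python3 - <<'E'
from h import *
s=cam('side');t=cam('top');cv2.imwrite('pics/a2.png',np.hstack([cv2.resize(s['image'][130:300,240:400],None,fx=2.5,fy=2.5),cv2.resize(t['image'][150:320,230:390],None,fx=2.5,fy=2.5)]))
E
```

```text
clock: 4.75
tool_pos: [0.5735, 0.1259, 0.1298]
eef_rot: [1.0, 0.028, 0.001, -0.001]
wrist_force: [4.4, 3.0, -9.9]
finger_gap: 0.0096
finger_force: 58.3
clock: 5.25
tool_pos: [0.5757, 0.0897, 0.1874]
eef_rot: [1.0, 0.028, 0.002, -0.003]
wrist_force: [-0.6, 12.1, -1.1]
finger_gap: 0.0095
finger_force: 58.7
clock: 5.65
tool_pos: [0.5758, 0.0883, 0.1892]
eef_rot: [1.0, 0.029, 0.002, -0.001]
wrist_force: [-2.2, 4.9, 9.0]
finger_gap: 0.0097
finger_force: 60.7
```

View pics/a2.png

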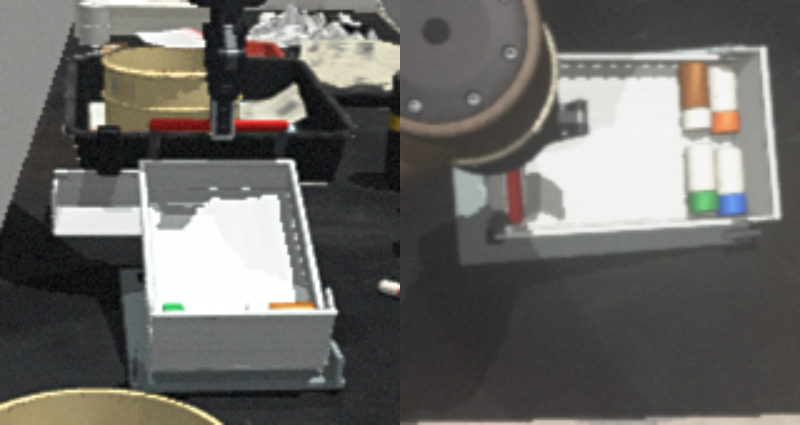

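The tray stands at about 0.43 rad. The vials lie in two neat rows at the low wall, at columns 695 and 725 of the right crop. The tool can only point down, so the scoop can't be pitched to a sloped floor. I'll lower the tray gently, where the vials should stay put, scoop level, and raise it again afterwards.

```bash
python3 -m handwheel '[[0,0.0097,-0.0117,0,0],[-0.001,0.0187,-0.0240,0,0],[-0.001,0.0269,-0.0367,0,0],[-0.002,0.0343,-0.0501,0,0],[-0.002,0.0376,-0.0567,0,0]]';python3 -m handwheel '[[0,0.0033,-0.007,0,0],[0,0.0063,-0.014,0,0],[-0.001,0.009,-0.021,0,0],[-0.001,0.0115,-0.028,0,0],[-0.001,0.014,-0.036,0,0]]'; python3 -m handwheel '[[0,0,-0.001,0,0],[0,0,-0.001,0,0],[0,0,-0.001,0,0.045],[0,0,-0.001,0,0.045],[0,0,-0.001,0,0.045]]'; python3 -m handwheel '[[0,0,0,0,0.045],[0,0,0.04,0,0.045],[0,0,0.08,0,0.07],[0,0.05,0.12,-0.14,0.07],[-0.04,0.1,0.12,-0.28,0.07]]'
python3 - <<'E'
from h import *
s=cam('side');t=cam('top');cv2.imwrite('pics/a3.png',np.hstack([cv2.resize(s['image'][130:300,240:400],None,fx=2.5,fy=2.5),cv2.resize(t['image'][150:320,230:390],None,fx=2.5,fy=2.5)]))
E
```

```text
clock: 6.25
tool_pos: [0.5736, 0.1254, 0.1309]
eef_rot: [1.0, 0.029, 0.001, -0.0]
wrist_force: [1.8, 1.1, 7.6]
finger_gap: 0.0097
finger_force: 62.0
clock: 6.75
tool_pos: [0.573, 0.1387, 0.096]
eef_rot: [1.0, 0.029, 0.001, 0.0]
wrist_force: [-16.8, -9.4, 69.9]
finger_gap: 0.0093
finger_force: 71.6
clock: 7.25
tool_pos: [0.5711, 0.1382, 0.0931]
eef_rot: [1.0, 0.028, -0.001, 0.0]
wrist_force: [-0.4, -0.8, -0.3]
finger_gap: 0.045
finger_force: 0.0
clock: 7.75
tool_pos: [0.5487, 0.2189, 0.2145]
eef_rot: [0.994, -0.113, 0.003, -0.002]
wrist_force: [0.3, 1.4, -0.8]
finger_gap: 0.0698
finger_force: 0.0
```

View pics/a3.png

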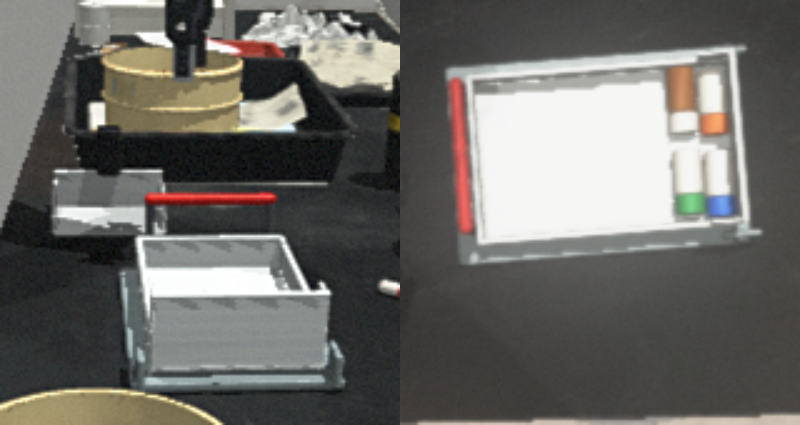

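```bash
python3 - <<'E'
from h import *
np.set_printoptions(precision=1,suppress=True)
t=cam('top'); o=np.array([.570,.138]); ux=np.array([-.0567,.9984]); uy=np.array([-.9984,-.0567])
bar=.242-.004 # pan_low ~4 mm from hinge
C=lambda x,y:(230+(x-400)/2.5,150+y/2.5)
def loc(x,y,z): d=atz(t,C(x,y),z)[:2]-o; return np.array([d@ux+bar,d@uy])*1000
for n,p in dict(amb0=(680,68),amb1=(683,132),or0=(710,74),or1=(714,133),gr0=(686,148),gr1=(691,214),bl0=(717,150),bl1=(721,214)).items(): print(n,loc(*p,.035))
print('rim',loc(728,50,.087),loc(745,222,.087),loc(465,75,.053),loc(477,243,.053))
E
python3 -m handwheel '[[-0.03,0.05,0,-0.15,0.07],[-0.06,0.1,0,-0.3,0.07],[-0.09,0.15,0,-0.45,0.07],[-0.09,0.168,0,-0.6,0.07],[-0.09,0.168,0,-0.75,0.07]]';python3 -m handwheel '[[0,0,0,-0.15,0.07],[0,0,0,-0.3,0.07],[0,0,0,-0.45,0.07],[0,0,-0.01,-0.56,0.07],[0,0,-0.03,-0.56,0.07]]';python3 -m handwheel '[[0,0,0,0,0.07]]'
```

```text
amb0 [ 39.4 -70.8]
amb1 [ 41.4 -12.3]
or0 [ 12.6 -63.2]
or1 [13.4 -9.2]
gr0 [39.9  2.5]
gr1 [40.2 62.5]
bl0 [12.   6.5]
bl1 [13.1 64.6]
rim [ -0.2 -74.7] [-2.4 75.7] [232.8 -76.3] [232.8  74.4]
clock: 8.4
tool_pos: [0.454, 0.389, 0.2096]
eef_rot: [0.893, -0.451, -0.0, 0.0]
wrist_force: [-0.7, -1.1, -0.8]
finger_gap: 0.0701
finger_force: 0.0
clock: 8.9
tool_pos: [0.4564, 0.3854, 0.1808]
eef_rot: [0.733, -0.681, 0.0, -0.001]
wrist_force: [0.4, 0.1, -0.8]
finger_gap: 0.0703
finger_force: 0.0
clock: 9.0
tool_pos: [0.4546, 0.3835, 0.1773]
eef_rot: [0.734, -0.68, 0.0, 0.003]
wrist_force: [-0.6, 0.3, 0.4]
finger_gap: 0.0699
finger_force: 0.0
```

The vials are still in two rows. In the tray frame the row centres are at x≈13 and 40 mm, and the amber end touches the -y wall. Next, grasp the scoop.

```bash
python3 -m handwheel '[[0.001,0.002,-0.04,-0.035,0.07],[0.001,0.002,-0.08,-0.035,0.07],[0.001,0.002,-0.101,-0.035,0.07],[0.001,0.002,-0.101,-0.035,0.0],[0.001,0.002,-0.101,-0.035,0.0]]';python3 -m handwheel '[[0,0,0,0,0],[0,0,0,0,0],[0,0,0,0,0],[0,0,0,0,0]]'
```

```text
clock: 9.5
tool_pos: [0.4571, 0.3875, 0.0801]
eef_rot: [0.722, -0.692, 0.0, 0.0]
wrist_force: [0.9, 0.3, 1.4]
finger_gap: 0.042
finger_force: 0.0
clock: 9.9
tool_pos: [0.4573, 0.3885, 0.0814]
eef_rot: [0.722, -0.692, -0.0, -0.002]
wrist_force: [-0.5, -0.0, 7.3]
finger_gap: 0.0293
finger_force: 60.3
```

```bash
python3 -m handwheel '[[0,0,0.04,0,0],[0,0,0.08,0,0],[0,0,0.12,0,0],[0.01,-0.03,0.15,0,0],[0.03,-0.07,0.15,0.015,0]]';python3 -m handwheel '[[0.02,-0.05,0,0,0],[0.04,-0.1,0,0,0],[0.06,-0.15,0,0,0],[0.08,-0.2,0,0,0],[0.086,-0.23,0,0,0]]';python3 -m handwheel '[[0,-0.007,0,0,0],[0,-0.007,0,0,0],[0,-0.007,0,0,0]]'
python3 - <<'E'
from h import *
s=cam('side');t=cam('top');cv2.imwrite('pics/a4.png',np.hstack([cv2.resize(s['image'][100:300,220:380],None,fx=2.5,fy=2.5),cv2.resize(t['image'][130:330,230:390],None,fx=2.5,fy=2.5)]))
E
```

```text
clock: 10.4
tool_pos: [0.4875, 0.3195, 0.235]
eef_rot: [0.728, -0.686, 0.0, -0.004]
wrist_force: [1.5, 0.2, -2.8]
finger_gap: 0.0294
finger_force: 60.3
clock: 10.9
tool_pos: [0.5728, 0.0855, 0.2297]
eef_rot: [0.727, -0.687, -0.0, -0.0]
wrist_force: [1.9, 0.8, -1.6]
finger_gap: 0.0294
finger_force: 60.3
clock: 11.2
tool_pos: [0.5721, 0.0809, 0.2296]
eef_rot: [0.727, -0.687, -0.0, -0.0]
wrist_force: [0.5, 0.4, -2.0]
finger_gap: 0.0294
finger_force: 60.2
```

View pics/a4.png

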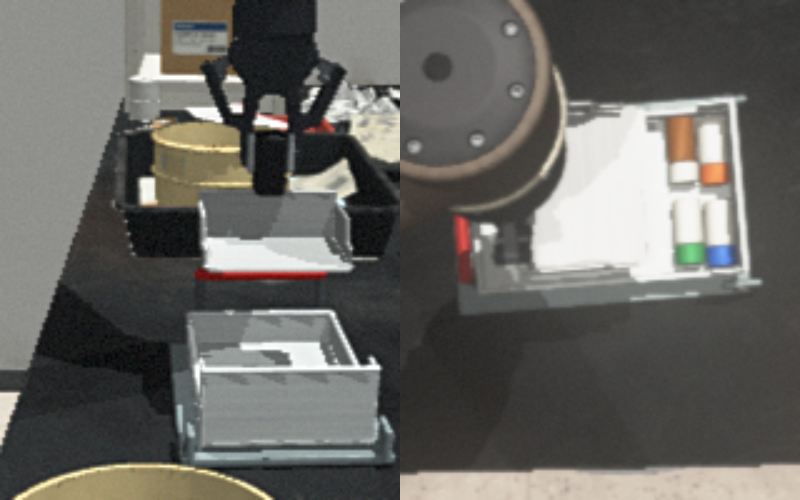

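The scoop hangs level over the tray with its lip (about column 645) clear of the vials (668 and up). Lowering it in.

```bash
python3 -m handwheel '[[0.001,0,-0.03,0,0],[0.001,0,-0.06,0,0],[0.001,0,-0.085,0,0],[0.001,0,-0.105,0,0],[0.001,0,-0.12,0,0]]';python3 -m handwheel '[[0,0,-0.003,0,0],[0,0,-0.006,0,0],[0,0,-0.008,0,0],[0,0,-0.009,0,0]]';python3 -m handwheel '[[0,0,-0.001,0,0],[0,0,-0.001,0,0]]'
```

```text
clock: 11.8
tool_pos: [0.5727, 0.0819, 0.1081]
eef_rot: [0.727, -0.686, -0.0, 0.001]
wrist_force: [-0.0, -0.5, -2.2]
finger_gap: 0.029
finger_force: 60.3
clock: 12.2
tool_pos: [0.5746, 0.0812, 0.1024]
eef_rot: [0.727, -0.687, 0.001, -0.001]
wrist_force: [-2.2, 0.5, 10.4]
finger_gap: 0.0294
finger_force: 61.8
clock: 12.4
tool_pos: [0.575, 0.0812, 0.1024]
eef_rot: [0.727, -0.687, 0.001, -0.002]
wrist_force: [-2.8, 0.9, 9.8]
finger_gap: 0.0293
finger_force: 61.7
```

```bash
python3 -m handwheel '[[0.0005,-0.01,0,0,0],[0.001,-0.02,0,0,0],[0.0015,-0.026,0,0,0],[0.0017,-0.03,0,0,0],[0.002,-0.034,0,0,0]]';python3 -m handwheel '[[0,-0.004,0,0,0],[0.0005,-0.008,0,0,0],[0.0005,-0.012,0,0,0]]'; python3 - <<'E'
from h import *
t=cam('top');s=cam('side');cv2.imwrite('pics/a5.png',np.hstack([cv2.resize(s['image'][190:300,270:370],None,fx=4,fy=4),cv2.resize(t['image'][160:270,290:390],None,fx=4,fy=4)]))
E
```

```text
clock: 12.9
tool_pos: [0.5776, 0.0473, 0.1024]
eef_rot: [0.727, -0.687, 0.001, -0.002]
wrist_force: [-0.2, 2.9, 9.2]
finger_gap: 0.0295
finger_force: 61.5
clock: 13.2
tool_pos: [0.5786, 0.0362, 0.1025]
eef_rot: [0.727, -0.686, 0.001, -0.003]
wrist_force: [0.7, 2.1, 7.8]
finger_gap: 0.0293
finger_force: 61.4
```

View pics/a5.png

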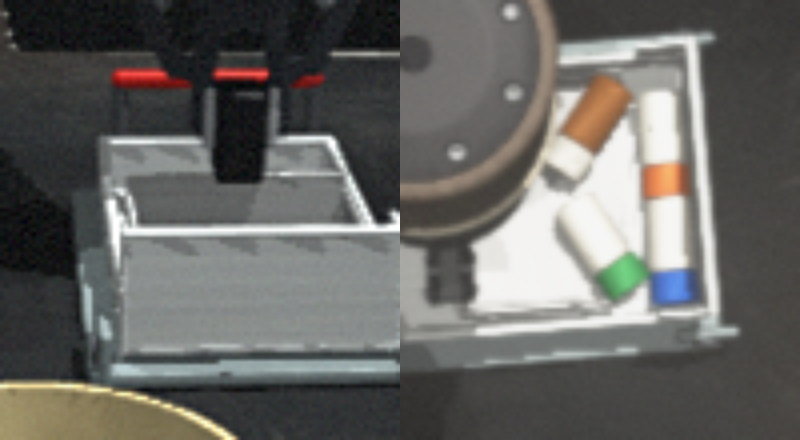

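The amber and green vials turned and slid onto the scoop. The orange and blue ones lie end to end at the low wall. I'll continue to the wall.

```bash
python3 -m handwheel '[[0.0003,-0.006,0,0,0],[0.0006,-0.012,0,0,0],[0.001,-0.018,0,0,0],[0.0013,-0.022,0,0,0],[0.0015,-0.025,0,0,0]]';python3 -m handwheel '[[0,-0.002,0,0,0],[0,-0.004,0,0,0],[0,-0.006,0,0,0]]';  python3 - <<'E'
from h import *
t=cam('top');cv2.imwrite('pics/a6.png',cv2.resize(t['image'][150:280,280:440],None,fx=5,fy=4.6))
E
```

```text
clock: 13.8
tool_pos: [0.5799, 0.0117, 0.1025]
eef_rot: [0.726, -0.687, 0.001, -0.004]
wrist_force: [-3.2, 16.1, 8.0]
finger_gap: 0.0293
finger_force: 61.7
clock: 14.1
tool_pos: [0.5808, 0.0085, 0.1031]
eef_rot: [0.726, -0.688, 0.001, -0.006]
wrist_force: [-5.1, 30.1, 17.4]
finger_gap: 0.0293
finger_force: 69.5
```

View pics/a6.png

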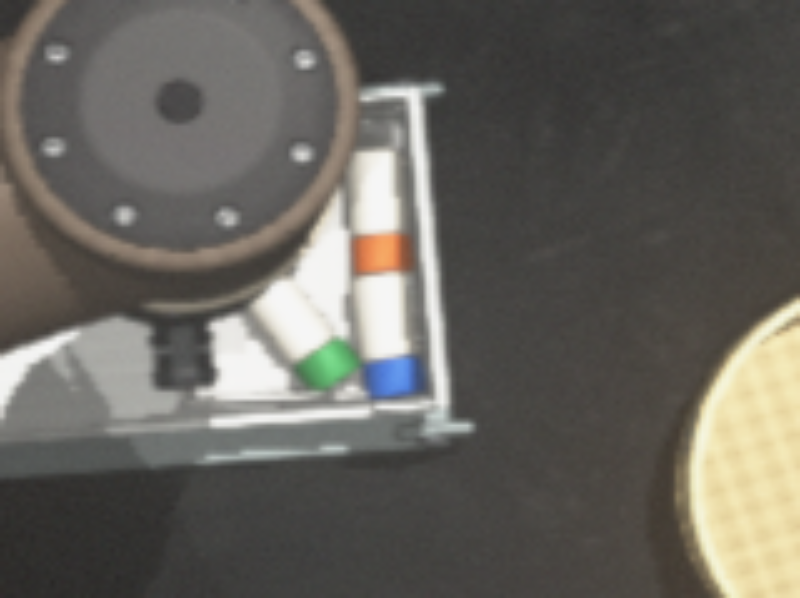

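All four are over the scoop floor. Orange and blue are end to end at (382,200) and (390,330), green is at (310,335), and amber is under the wrist. The lip is at about 2 mm from the wall by kinematics. Relieve the push and lift level.

```bash
python3 -m handwheel '[[0,0.003,0.001,0,0],[0,0.005,0.002,0,0],[0,0.006,0.005,0,0],[0,0.006,0.009,0,0],[0,0.006,0.012,0,0]]';python3 -m handwheel '[[0,0,0.006,0,0],[0,0,0.014,0,0],[0,0,0.022,0,0],[0,0,0.028,0,0],[0,0,0.03,0,0]]';  python3 - <<'E'
from h import *
o=get_obs();print(o['torque'],o['wrist_force'])
t=cam('top');print([(e['point'],round(e['score'],2)) for e in mark_of('top','vial_1')])
for q in('vial_1','vial_2','vial_3','vial_4'): print([(np.round(e['box']),round(e['score'],2)) for e in look_for('top',q)][:5])
s=cam('side');np.savez('/tmp/i.npz',t=t['image'],s=s['image'])
E
```

```text
clock: 14.65
tool_pos: [0.5775, 0.0093, 0.1119]
eef_rot: [0.727, -0.687, 0.0, 0.0]
wrist_force: [0.3, 0.1, -3.4]
finger_gap: 0.0293
finger_force: 63.2
clock: 15.15
tool_pos: [0.5779, 0.0096, 0.1427]
eef_rot: [0.727, -0.687, 0.0, -0.001]
wrist_force: [1.1, 0.1, -3.4]
finger_gap: 0.0294
finger_force: 63.1
[ 0.13133026 -0.05872174 -0.03075   ] [ 1.12785035  0.05043264 -3.36189266]
[([356.6, 191.3], 0.85), ([335.8, 222.9], 0.68), ([354.8, 225.0], 0.6)]
[(array([343., 209., 368., 238.]), 0.9), (array([329., 210., 350., 236.]), 0.65), (array([350., 183., 362., 207.]), 0.62)]
[(array([343., 209., 368., 238.]), 0.9), (array([329., 210., 350., 236.]), 0.65), (array([350., 183., 362., 207.]), 0.62)]
[(array([343., 209., 368., 238.]), 0.9), (array([329., 210., 350., 236.]), 0.65), (array([350., 183., 362., 207.]), 0.62)]
[(array([343., 209., 368., 238.]), 0.9), (array([329., 210., 350., 236.]), 0.65), (array([350., 183., 362., 207.]), 0.62)]
```

The load went from 2.1 to 3.4 N, so all four vials are aboard. Lift clear of the wall, slowly.

```bash
python3 -m handwheel '[[0,0,0.006,0,0],[0,0,0.016,0,0],[0,0,0.028,0,0],[0,0,0.038,0,0],[0,0,0.044,0,0]]';  python3 - <<'E'
from h import *
o=get_obs();print(o['torque'],o['wrist_force'],o['tool_pos'])
t=cam('top')
print([(np.round(e['box']),round(e['score'],2)) for e in look_for('top','vial_1')][:5])
s=cam('side');cv2.imwrite('pics/a7.png',np.hstack([cv2.resize(s['image'][130:300,250:400],None,fx=2.66,fy=2.66),cv2.resize(t['image'][150:280,280:395],None,fx=3.47,fy=3.47)]))
print([(np.round(e['box']),round(e['score'],2)) for e in look_for('side','vial_1')][:5])
E
```

```text
clock: 16.0
tool_pos: [0.578, 0.0097, 0.1874]
eef_rot: [0.727, -0.687, 0.001, -0.001]
wrist_force: [0.4, 0.6, -3.8]
finger_gap: 0.0295
finger_force: 63.1
[ 0.08794352 -0.06224717  0.00304529] [ 0.41640688  0.61895535 -3.84550469] [0.5780464  0.00967214 0.18738939]
[(array([342., 208., 367., 235.]), 0.66), (array([352., 174., 364., 206.]), 0.65), (array([331., 207., 354., 231.]), 0.63)]Traceback (most recent call last):
  File "<stdin>", line 5, in <module>
    return _nx.concatenate(arrs, 1, dtype=dtype, casting=casting)
           ~~~~~~~~~~~~~~~^^^^^^^^^^^^^^^^^^^^^^^^^^^^^^^^^^^^^^^
ValueError: all the input array dimensions except for the concatenation axis must match exactly, but along dimension 0, the array at index 0 has size 452 and the array at index 1 has size 451
```

```bash
python3 -m handwheel '[[0,-0.003,0,0,0],[0.0005,-0.008,0,0,0],[0.001,-0.015,0,0,0],[0.001,-0.021,0,0,0],[0.0015,-0.026,0,0,0]]'; python3 -m handwheel '[[0,-0.003,-0.003,0,0],[0,-0.004,-0.008,0,0],[0,-0.004,-0.013,0,0],[0,-0.004,-0.018,0,0],[0,-0.004,-0.022,0,0]]';python3 -m handwheel '[[0,0,-0.003,0,0],[0,0,-0.006,0,0],[0,0,-0.009,0,0],[0,0,-0.011,0,0],[0,0,-0.013,0,0]]'
```

```text
clock: 16.65
tool_pos: [0.5788, -0.0172, 0.1853]
eef_rot: [0.727, -0.687, -0.0, 0.0]
wrist_force: [-0.7, -0.2, -2.9]
finger_gap: 0.0295
finger_force: 63.1
clock: 17.15
tool_pos: [0.5801, -0.0202, 0.1644]
eef_rot: [0.727, -0.687, 0.001, -0.001]
wrist_force: [-1.0, 3.3, 9.3]
finger_gap: 0.0293
finger_force: 61.7
clock: 17.65
tool_pos: [0.5815, -0.0193, 0.153]
eef_rot: [0.727, -0.686, 0.002, -0.002]
wrist_force: [0.6, 5.7, 12.5]
finger_gap: 0.0294
finger_force: 61.9
```

```bash
python3 -m handwheel '[[0,0,-0.003,0,0],[0,0,-0.005,0,0],[0,0,-0.005,0,0]]'; python3 - <<'E'
from h import *
t=cam('top')
print([(np.round(e['box']),round(e['score'],2)) for e in look_for('top','vial_1')][:5])
s=cam('side');cv2.imwrite('pics/a7.png',np.hstack([cv2.resize(s['image'][130:300,250:400],(400,453)),cv2.resize(t['image'][150:280,290:405],(400,453))]))
E
```

```text
clock: 17.95
tool_pos: [0.5817, -0.0191, 0.148]
eef_rot: [0.728, -0.686, 0.002, -0.002]
wrist_force: [1.4, 5.6, 10.3]
finger_gap: 0.0293
finger_force: 61.8
[(array([355., 209., 381., 231.]), 0.85), (array([340., 213., 364., 232.]), 0.65)]
```

View pics/a7.png

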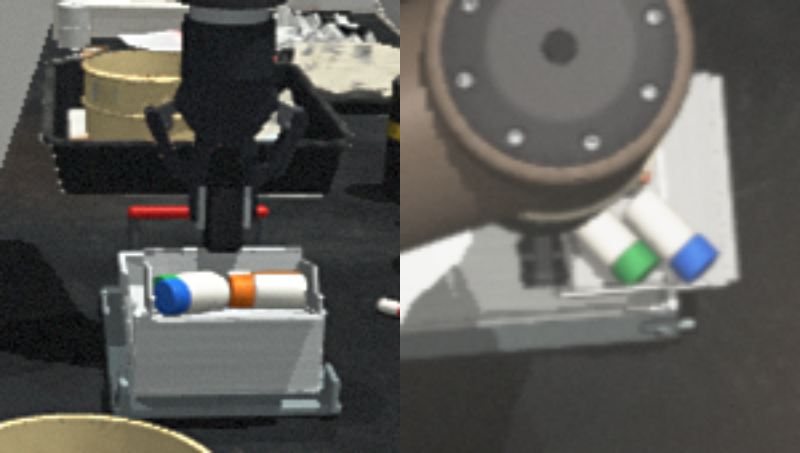

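The vials have rolled back in the nose-up scoop, with blue at about (670,240) in the right crop and the lip bare. Carry it over the sieve.

```bash
python3 -m handwheel '[[0,0,0.01,0,0],[0,0,0.025,0,0],[0,0,0.04,0,0],[-0.005,-0.01,0.055,0,0],[-0.02,-0.03,0.06,0,0]]'; python3 -m handwheel '[[-0.02,-0.03,0,0,0],[-0.04,-0.06,0,0,0],[-0.06,-0.095,0,0,0],[-0.08,-0.13,0,0,0],[-0.09,-0.15,0,0,0]]'; python3 -m handwheel '[[-0.008,-0.009,0,0,0],[-0.01,-0.012,0,0,0],[-0.01,-0.012,0,0,0]]'
python3 - <<'E'
from h import *
np.set_printoptions(precision=4,suppress=True)
o=get_obs();print(o['torque'],o['wrist_force'],o['tool_pos'])
t=cam('top');s=cam('side')
print([(np.round(e['box']),round(e['score'],2)) for e in look_for('top','vial_1')][:5])
print([(np.round(e['box']),round(e['score'],2)) for e in look_for('side','vial_1')][:5])
for q in('sieve',): a,b=[mark_of(n,q) for n in('top','side')];print([atz(t,e['point'],0) for e in a],[atz(s,e['point'],0) for e in b][:2])
a,b=[mark_of(n,'scoop_lip') for n in('top','side')]
if a and b: print('lip',tri(t,a[0]['point'],s,b[0]['point']))
E
```

```text
clock: 18.6
tool_pos: [0.56, -0.05, 0.2068]
eef_rot: [0.727, -0.686, 0.001, -0.001]
wrist_force: [1.4, -0.6, -2.6]
finger_gap: 0.0296
finger_force: 60.0
clock: 19.1
tool_pos: [0.4658, -0.2025, 0.2052]
eef_rot: [0.726, -0.687, -0.001, 0.0]
wrist_force: [0.4, 0.1, -3.1]
finger_gap: 0.0294
finger_force: 60.0
clock: 19.4
tool_pos: [0.4586, -0.2125, 0.2055]
eef_rot: [0.727, -0.687, -0.0, -0.0]
wrist_force: [0.3, 0.5, -2.6]
finger_gap: 0.0294
finger_force: 60.1
[ 0.1083 -0.0848 -0.0369] [ 0.3296  0.5183 -2.6321] [ 0.4586 -0.2125  0.2055]
[]
[(array([233., 245., 271., 260.]), 0.81), (array([273., 239., 310., 260.]), 0.74), (array([236., 239., 259., 242.]), 0.56), (array([275., 239., 306., 244.]), 0.44)]
[] [array([ 0.4696, -0.3275,  0.    ]), array([0.5852, 0.3973, 0.    ])]
```

All four vials are seen in the scoop. Lower its heel onto the sieve's near rim.

```bash
python3 -m handwheel '[[0.003,0.001,-0.02,0,0],[0.003,0.001,-0.04,0,0],[0.003,0.001,-0.055,0,0],[0.003,0.001,-0.063,0,0],[0.003,0.001,-0.067,0,0]]'; python3 -m handwheel '[[0,0,-0.002,0,0],[0,0,-0.004,0,0]]'; python3 -m handwheel '[[0,0,-0.002,0,0],[0,0,-0.003,0,0]]'
```

```text
clock: 20.3
tool_pos: [0.4618, -0.2113, 0.1379]
eef_rot: [0.727, -0.687, -0.0, 0.0]
wrist_force: [-0.3, 0.7, -3.3]
finger_gap: 0.0294
finger_force: 60.0
clock: 20.5
tool_pos: [0.4625, -0.2116, 0.1353]
eef_rot: [0.727, -0.687, 0.001, -0.0]
wrist_force: [-4.9, 3.7, 13.3]
finger_gap: 0.0293
finger_force: 61.9
clock: 20.7
tool_pos: [0.4631, -0.2119, 0.1349]
eef_rot: [0.727, -0.686, 0.002, -0.0]
wrist_force: [-10.1, 6.3, 29.0]
finger_gap: 0.0296
finger_force: 64.0
```

```bash
python3 -m handwheel '[[0,0,0.002,0,0],[0,0,0.004,0,0],[0,0,0.004,0,0.045],[0,0,0.004,0,0.045],[0,0,0.004,0,0.05]]'
python3 - <<'E'
from h import *
np.set_printoptions(precision=4,suppress=True)
t=cam('top');s=cam('side')
for n in('top','side'):
  for q in('vial_1','scoop','sieve'):
    print(n,q,[(np.round(e['box']).astype(int).tolist(),round(e['score'],2)) for e in look_for(n,q)][:5])
for q in('scoop_grip','scoop_lip'):
  a,b=[mark_of(n,q) for n in('top','side')]; print(q,[e['point'] for e in a],[e['point'] for e in b])
  if a and b: print(q,tri(t,a[0]['point'],s,b[0]['point']))
cv2.imwrite('/tmp/s.png',s['image']);cv2.imwrite('/tmp/t.png',t['image'])
E
```

```text
clock: 21.2
tool_pos: [0.4622, -0.2115, 0.1356]
eef_rot: [0.727, -0.687, 0.0, -0.0]
wrist_force: [-0.5, 0.2, -0.2]
finger_gap: 0.05
finger_force: 0.0
top vial_1 []
top scoop []
top sieve [([432, 212, 487, 300], 0.65), ([245, 173, 364, 246], 0.36)]
side vial_1 [([238, 308, 277, 324], 0.92), ([273, 324, 313, 344], 0.83), ([237, 329, 275, 346], 0.75), ([277, 307, 312, 326], 0.61)]
side scoop [([235, 244, 318, 338], 0.63)]
side sieve [([215, 295, 336, 379], 0.63)]
scoop_grip [] []
scoop_lip [[363.1, 207.3]] []
```

```bash
python3 -m handwheel '[[0,0,0,0,0.05],[0,0,0,0,0.05]]'
cat > v.py <<'E'
from h import *
np.set_printoptions(precision=3,suppress=True)
t=cam('top');s=cam('side')
for n,c in(('top',t),('side',s)):
  for e in look_for(n,'vial_1')[:6]:
    B=e['box'];m=((B[0]+B[2])/2,(B[1]+B[3])/2); print(n,np.round(B).astype(int),round(e['score'],2),'z32',atz(c,m,.032),'z75',atz(c,m,.075))
  for q in('scoop','sieve'): print(n,q,[(np.round(e['box']).astype(int).tolist(),round(e['score'],2)) for e in look_for(n,q)][:2])
  for q in('sieve','scoop_grip','scoop_lip','scoop'): print(n,q,[(np.round(e['point']).tolist(),round(e['score'],2)) for e in mark_of(n,q)][:2])
# dark block profile in the side picture
print('tcp px',proj(s,get_obs()['tool_pos']),get_obs()['tool_pos'])
E
python3 v.py
```

```text
clock: 22.0
tool_pos: [0.4619, -0.2114, 0.1355]
eef_rot: [0.727, -0.687, -0.0, 0.0]
wrist_force: [1.1, -0.3, 0.1]
finger_gap: 0.0501
finger_force: 0.0
top [434 208 487 302] 0.2 z32 [ 0.47  -0.32   0.032] z75 [ 0.47  -0.308  0.075]
top scoop []
top sieve [([433, 210, 490, 301], 0.92)]
top sieve []
top scoop_grip []
top scoop_lip []
top scoop []
side [240 338 274 350] 0.68 z32 [ 0.441 -0.374  0.032] z75 [ 0.447 -0.438  0.075]
side [238 326 277 343] 0.63 z32 [ 0.44  -0.347  0.032] z75 [ 0.446 -0.414  0.075]
side [278 340 309 349] 0.43 z32 [ 0.499 -0.375  0.032] z75 [ 0.499 -0.439  0.075]
side scoop [([238, 247, 320, 335], 0.83)]
side sieve [([214, 293, 337, 380], 0.66)]
side sieve [([274.0, 347.0], 0.84)]
side scoop_grip [([279.0, 262.0], 0.79)]
side scoop_lip [([280.0, 342.0], 0.72)]
side scoop [([275.0, 316.0], 0.69)]
tcp px [274.802 245.122] [ 0.462 -0.211  0.136]
```

```bash
python3 - <<'E'
from h import *
s=cam('side')
for y in(-.23,-.245,-.26,-.275,-.29):
  print(y,'grip',[np.round(proj(s,(.466,y,z))) for z in(.12,.13,.14)],'lip',np.round(proj(s,(.47,y-.07,.02))))
im=s['image']; hsv=cv2.cvtColor(im,cv2.COLOR_BGR2GRAY)
for r in range(215,330,4): print(r,hsv[r,250:312:3].tolist())
E
```

```text
-0.23 grip [array([277., 257.]), array([277., 252.]), array([277., 247.])] lip [277. 326.]
-0.245 grip [array([276., 260.]), array([276., 255.]), array([276., 250.])] lip [277. 330.]
-0.26 grip [array([276., 264.]), array([276., 259.]), array([276., 253.])] lip [277. 335.]
-0.275 grip [array([275., 267.]), array([275., 262.]), array([275., 257.])] lip [276. 340.]
-0.29 grip [array([275., 271.]), array([275., 266.]), array([275., 260.])] lip [276. 345.]
215 [49, 49, 50, 23, 28, 25, 31, 24, 32, 33, 31, 24, 35, 29, 54, 54, 43, 36, 31, 35, 44]
219 [50, 41, 39, 30, 30, 40, 48, 54, 45, 47, 51, 50, 32, 28, 43, 48, 40, 22, 33, 40, 46]
223 [36, 40, 31, 33, 27, 50, 47, 50, 52, 52, 51, 55, 36, 27, 23, 51, 40, 27, 27, 32, 54]
227 [34, 31, 26, 30, 42, 42, 42, 46, 43, 46, 45, 46, 38, 27, 40, 37, 31, 34, 31, 126, 114]
231 [29, 31, 25, 29, 41, 47, 46, 41, 46, 45, 40, 44, 38, 29, 35, 27, 25, 53, 62, 148, 146]
235 [38, 38, 28, 68, 37, 40, 43, 43, 53, 49, 49, 46, 46, 45, 52, 63, 168, 138, 136, 141, 140]
239 [43, 42, 36, 95, 44, 43, 40, 49, 39, 54, 55, 37, 44, 53, 86, 46, 255, 254, 254, 254, 254]
243 [3
[... 1458 characters left out ...]
6, 217, 217, 216, 219, 218, 218, 220, 101, 88]
307 [248, 130, 138, 138, 134, 131, 132, 249, 219, 217, 218, 215, 215, 218, 217, 216, 218, 219, 223, 98, 90]
311 [243, 247, 251, 248, 246, 245, 242, 241, 218, 212, 218, 216, 217, 215, 216, 215, 216, 216, 220, 97, 90]
315 [240, 241, 240, 240, 240, 238, 239, 237, 240, 210, 214, 212, 214, 213, 214, 220, 212, 212, 214, 204, 90]
319 [243, 243, 244, 243, 241, 241, 241, 241, 242, 239, 217, 219, 215, 216, 219, 226, 243, 243, 244, 109, 91]
323 [239, 239, 238, 237, 239, 239, 239, 237, 240, 239, 214, 216, 215, 214, 218, 240, 240, 240, 241, 235, 142]
327 [247, 241, 240, 239, 239, 238, 238, 238, 240, 240, 239, 240, 240, 238, 238, 238, 240, 239, 239, 242, 239]
```

The scoop tipped and the vials ran into the sieve. Follow the block forward, re-grip it and withdraw the scoop along its own slope.

```bash
python3 -m handwheel '[[0.001,-0.02,0.001,0,0.05],[0.003,-0.04,0.002,0,0.05],[0.003,-0.054,0.002,0,0.05],[0.003,-0.055,0.002,0,0.05],[0.003,-0.055,0.002,0,0]]'; python3 -m handwheel '[[0,0,0,0,0],[0,0,0,0,0],[0,0,0,0,0],[0,0,0,0,0]]'; python3 v.py
```

```text
clock: 23.35
tool_pos: [0.4646, -0.2666, 0.1372]
eef_rot: [0.726, -0.687, -0.0, 0.0]
wrist_force: [0.3, 0.4, -0.3]
finger_gap: 0.0365
finger_force: 0.0
clock: 23.75
tool_pos: [0.4654, -0.2661, 0.1378]
eef_rot: [0.727, -0.687, 0.0, -0.0]
wrist_force: [2.0, -0.3, -0.2]
finger_gap: 0.0292
finger_force: 59.1
top scoop [([435, 274, 453, 293], 0.59)]
top sieve [([422, 207, 498, 300], 0.67)]
top sieve []
top scoop_grip []
top scoop_lip []
top scoop []
side [280 332 314 343] 0.92 z32 [ 0.505 -0.356  0.032] z75 [ 0.504 -0.421  0.075]
side [239 339 278 350] 0.75 z32 [ 0.444 -0.375  0.032] z75 [ 0.45  -0.439  0.075]
side [279 338 307 348] 0.72 z32 [ 0.499 -0.371  0.032] z75 [ 0.499 -0.435  0.075]
side [239 326 278 341] 0.65 z32 [ 0.442 -0.344  0.032] z75 [ 0.448 -0.411  0.075]
side scoop [([238, 248, 316, 336], 0.85), ([293, 206, 370, 280], 0.46)]
side sieve [([216, 294, 337, 379], 0.91), ([237, 325, 278, 342], 0.58)]
side sieve [([279.0, 343.0], 0.91)]
side scoop_grip [([277.0, 258.0], 0.63)]
side scoop_lip [([322.0, 210.0], 0.65), ([279.0, 340.0], 0.57)]
side scoop [([276.0, 316.0], 0.78)]
tcp px [275.075 256.088] [ 0.465 -0.266  0.138]
```

```bash
python3 -m handwheel '[[0,0.005,0.004,0,0],[0,0.015,0.01,0,0],[0,0.027,0.017,0,0],[0,0.04,0.025,0,0],[0,0.05,0.032,0,0]]'; python3 -m handwheel '[[0,0.01,0.015,0,0],[0,0.02,0.035,0,0],[0,0.025,0.06,0,0],[0,0.03,0.09,0,0],[0,0.03,0.09,0,0]]'; python3 -c "
from workcell import *
print(get_obs()['wrist_force'])"; python3 v.py
```

```text
clock: 25.05
tool_pos: [0.4647, -0.215, 0.1704]
eef_rot: [0.727, -0.687, -0.0, -0.0]
wrist_force: [0.3, 0.8, -2.6]
finger_gap: 0.0293
finger_force: 59.3
clock: 25.55
tool_pos: [0.4669, -0.1857, 0.2643]
eef_rot: [0.727, -0.686, 0.003, -0.002]
wrist_force: [1.0, -0.0, -1.6]
finger_gap: 0.0294
finger_force: 59.6
[ 1.01767513 -0.04038724 -1.5943816 ]
top scoop []
top sieve [([444, 209, 482, 302], 0.71)]
top sieve []
top scoop_grip [([363.0, 206.0], 0.71)]
top scoop_lip []
top scoop []
side [240 340 276 348] 0.78 z32 [ 0.443 -0.375  0.032] z75 [ 0.449 -0.439  0.075]
side [279 329 318 346] 0.62 z32 [ 0.507 -0.356  0.032] z75 [ 0.507 -0.422  0.075]
side [239 328 277 344] 0.57 z32 [ 0.44  -0.351  0.032] z75 [ 0.447 -0.417  0.075]
side [276 339 314 349] 0.49 z32 [ 0.502 -0.373  0.032] z75 [ 0.502 -0.437  0.075]
side [213 285 339 380] 0.49 z32 [ 0.47  -0.34   0.032] z75 [ 0.473 -0.407  0.075]
side scoop [([239, 163, 319, 255], 0.91)]
side sieve [([214, 286, 337, 382], 0.89)]
side sieve [([276.0, 343.0], 0.74), ([323.0, 213.0], 0.74)]
side scoop_grip [([280.0, 179.0], 0.6)]
side scoop_lip [([279.0, 254.0], 0.6)]
side scoop [([276.0, 233.0], 0.73)]
tcp px [276.801 175.68 ] [ 0.465 -0.186  0.259]
```

```bash
python3 -m handwheel '[[0,0.05,0,0,0],[0,0.1,0,0,0],[0,0.15,0,0,0],[0,0.2,0,0,0],[0,0.25,0,0,0]]';python3 -m handwheel '[[0,0.05,0,0,0],[0,0.1,0,0,0],[0,0.15,0,0,0],[0,0.2,0,0,0],[0,0.25,0,0,0]]';python3 -m handwheel '[[-0.005,0.04,0,0,0],[-0.005,0.074,-0.01,0,0],[-0.005,0.08,-0.04,0,0],[-0.005,0.08,-0.08,0,0],[-0.005,0.08,-0.11,0,0]]'
python3 - <<'E'
from h import *
np.set_printoptions(precision=3,suppress=True)
t=cam('top');s=cam('side');print(get_obs()['tool_pos'])
for n,c in(('top',t),('side',s)):
  for e in look_for(n,'vial_1')[:6]:
    B=e['box'];m=((B[0]+B[2])/2,(B[1]+B[3])/2); print(n,np.round(B).astype(int),round(e['score'],2),atz(c,m,.034))
print([atz(t,e['point'],0) for e in mark_of('top','sieve')],[atz(s,e['point'],0) for e in mark_of('side','sieve')])
g=t['image'][205:305,410:520]; hsv=cv2.cvtColor(g,cv2.COLOR_BGR2HSV); m=(hsv[...,1]>60)&(hsv[...,2]>90)&(hsv[...,0]>12)&(hsv[...,0]<35)
P=np.array([atz(t,(q[1]+410,q[0]+205),.058)[:2]*1000 for q in np.argwhere(m)],np.float32); print(cv2.minEnclosingCircle(P))
for q in('scoop_lip','scoop_grip'):
  a,b=[mark_of(n,q) for n in('top','side')]
  if a and b: print(q,tri(t,a[0]['point'],s,b[0]['point']))
E
```

```text
clock: 26.85
tool_pos: [0.4646, 0.0654, 0.26]
eef_rot: [0.727, -0.687, 0.0, -0.001]
wrist_force: [2.0, -0.4, -2.3]
finger_gap: 0.0291
finger_force: 59.6
clock: 27.35
tool_pos: [0.4645, 0.3157, 0.2598]
eef_rot: [0.727, -0.687, 0.0, -0.0]
wrist_force: [1.7, -0.3, -2.4]
finger_gap: 0.0292
finger_force: 59.6
clock: 27.85
tool_pos: [0.4592, 0.3936, 0.1472]
eef_rot: [0.727, -0.687, -0.0, 0.001]
wrist_force: [0.6, -0.3, -2.2]
finger_gap: 0.029
finger_force: 59.6
[0.458 0.391 0.145]
top [480 227 500 255] 0.76 [ 0.5   -0.388  0.034]
top [469 229 488 253] 0.71 [ 0.501 -0.361  0.034]
top [481 257 500 282] 0.54 [ 0.436 -0.387  0.034]
top [467 258 484 283] 0.52 [ 0.435 -0.353  0.034]
side [280 330 312 348] 0.91 [ 0.503 -0.362  0.034]
side [277 340 309 348] 0.72 [ 0.498 -0.376  0.034]
side [238 328 277 343] 0.56 [ 0.44  -0.353  0.034]
side [238 339 277 351] 0.45 [ 0.442 -0.38   0.034]
[array([ 0.462, -0.322,  0.   ])] [array([ 0.47 , -0.323, -0.   ])]
((470.2483215332031, -319.1728210449219), 107.71998596191406)
scoop_lip (array([0.467, 0.317, 0.024]), np.float64(0.0030022201161032675))
scoop_grip (array([0.465, 0.387, 0.137]), np.float64(0.00021116602277100843))
```

All four vials lie in the sieve, at most about 76 mm from its axis. Now set the scoop down, pressing it flat.

```bash
python3 -m handwheel '[[0,0,-0.015,0,0],[0,0,-0.025,0,0],[0,0,-0.032,0,0],[0,0,-0.038,0,0],[0,0,-0.044,0,0]]';python3 -m handwheel '[[0,0,-0.005,0,0],[0,0,-0.01,0,0],[0,0,-0.014,0,0],[0,0,-0.017,0,0],[0,0,-0.019,0,0]]'
```

```text
clock: 28.85
tool_pos: [0.4621, 0.3966, 0.1084]
eef_rot: [0.727, -0.686, 0.0, -0.004]
wrist_force: [1.4, 3.9, 10.9]
finger_gap: 0.029
finger_force: 64.6
clock: 29.35
tool_pos: [0.4612, 0.3953, 0.0882]
eef_rot: [0.727, -0.686, 0.0, -0.002]
wrist_force: [-0.9, 2.5, 7.2]
finger_gap: 0.0294
finger_force: 67.7
```

Nearly flat. Press a few mm more, release, and go up towards the bar.

```bash
python3 -m handwheel '[[0,0,-0.004,0,0],[0,0,-0.006,0,0],[0,0,-0.005,0,0],[0,0,-0.005,0,0.06],[0,0,-0.005,0,0.06]]';python3 -m handwheel '[[0,0,0,0,0.06],[0,0,0.04,0,0.06],[0,0,0.08,0.1,0.06],[0.02,-0.03,0.12,0.25,0.06],[0.04,-0.07,0.12,0.4,0.06]]';python3 -m handwheel '[[0.02,-0.05,0,0.15,0.06],[0.04,-0.1,0,0.3,0.06],[0.06,-0.15,0,0.45,0.06],[0.07,-0.18,0,0.6,0.06],[0.07,-0.18,0,0.75,0.06]]';python3 -m handwheel '[[0,0,0,0.15,0.06],[0,0,0,0.3,0.06],[0,0,0,0.42,0.06],[0,0,0,0.42,0.06]]'
python3 - <<'E'
from h import *
np.set_printoptions(precision=4,suppress=True)
t=cam('top');s=cam('side');o=get_obs();print(o['tool_pos'],o['eef_rot'])
for q in('scoop_lip','scoop_grip','scoop','pan_bar'):
  a,b=[mark_of(n,q) for n in('top','side')]
  if a and b: print(q,tri(t,a[0]['point'],s,b[0]['point']))
E
```

```text
clock: 29.85
tool_pos: [0.4599, 0.3934, 0.0815]
eef_rot: [0.727, -0.687, -0.0, 0.0]
wrist_force: [-0.3, -1.0, -0.8]
finger_gap: 0.0575
finger_force: 0.0
clock: 30.35
tool_pos: [0.5017, 0.3268, 0.207]
eef_rot: [0.851, -0.526, 0.001, -0.004]
wrist_force: [1.6, 0.8, -0.6]
finger_gap: 0.06
finger_force: 0.0
clock: 30.85
tool_pos: [0.5702, 0.1401, 0.2013]
eef_rot: [0.98, -0.199, -0.0, 0.0]
wrist_force: [-1.3, 1.1, -0.3]
finger_gap: 0.0601
finger_force: 0.0
clock: 31.25
tool_pos: [0.5694, 0.1442, 0.2014]
eef_rot: [1.0, 0.009, -0.0, 0.0]
wrist_force: [0.4, 0.5, 0.3]
finger_gap: 0.0599
finger_force: 0.0
[0.5694 0.1443 0.2014] [ 1.      0.007  -0.0001  0.    ]
scoop_lip (array([0.4756, 0.284 , 0.003 ]), np.float64(0.010118135644166356))
scoop_grip (array([0.4687, 0.3901, 0.074 ]), np.float64(0.0019430477826177768))
scoop (array([0.4655, 0.3194, 0.0068]), np.float64(0.012034349514105485))
pan_bar (array([0.5697, 0.1371, 0.085 ]), np.float64(0.0037556276462800704))
```

```bash
python3 -m handwheel '[[0.002,-0.005,-0.03,0.04,0.045],[0.002,-0.005,-0.06,0.04,0.045],[0.002,-0.005,-0.09,0.04,0.045],[0.002,-0.005,-0.106,0.04,0.045],[0.002,-0.005,-0.106,0.04,0]]';python3 -m handwheel '[[0,0,0,0,0],[0,0,0,0,0],[0,0,0,0,0],[0,0,0,0,0]]'
```

```text
clock: 32.25
tool_pos: [0.5701, 0.1386, 0.0929]
eef_rot: [1.0, 0.028, -0.002, 0.001]
wrist_force: [0.6, 0.2, 0.1]
finger_gap: 0.032
finger_force: 0.0
clock: 32.65
tool_pos: [0.572, 0.1386, 0.0965]
eef_rot: [1.0, 0.029, 0.0, 0.0]
wrist_force: [2.9, -5.5, -5.7]
finger_gap: 0.0099
finger_force: 58.4
```

```bash
python3 -m handwheel '[[0,-0.0025,0.007,0,0],[0,-0.005,0.0145,0,0],[0,-0.0077,0.0215,0,0],[0.0005,-0.0107,0.0285,0,0],[0.001,-0.014,0.0355,0,0]]';python3 -m handwheel '[[0,-0.0033,0.0066,0,0],[0,-0.0107,0.0200,0,0],[0.001,-0.0189,0.0327,0,0],[0.001,-0.0279,0.0450,0,0],[0.002,-0.0376,0.0567,0,0]]'; python3 -m handwheel '[[0,0,0.001,0,0],[0,0,0.001,0,0],[0,0,0.001,0,0.04],[0,0,0.001,0,0.05],[0,0,0.001,0,0.05]]'; python3 -m handwheel '[[0,0,0.02,0,0.05],[0,0,0.05,0,0.05],[0,0,0.08,0,0.05],[0,0.03,0.1,0,0.05],[0,0.06,0.1,0,0.05]]'; python3 -m handwheel '[[0,0.03,0,0,0.05],[0,0.06,0,0,0.05],[0,0.06,0,0,0.05]]'
python3 - <<'E'
from h import *
np.set_printoptions(precision=4,suppress=True)
t=cam('top');s=cam('side')
for q in('scoop_lip','scoop_grip','pan_bar','sieve'):
  a,b=[mark_of(n,q) for n in('top','side')]
  if a and b: print(q,tri(t,a[0]['point'],s,b[0]['point']))
for e in look_for('top','vial_1')[:6]:
    B=e['box'];m=((B[0]+B[2])/2,(B[1]+B[3])/2); print(round(e['score'],2),atz(t,m,.034))
E
```

```text
clock: 33.15
tool_pos: [0.5727, 0.1252, 0.1314]
eef_rot: [1.0, 0.028, 0.0, -0.0]
wrist_force: [5.3, -1.4, -12.8]
finger_gap: 0.01
finger_force: 58.3
clock: 33.65
tool_pos: [0.5749, 0.0884, 0.189]
eef_rot: [1.0, 0.029, 0.001, -0.001]
wrist_force: [1.6, 5.1, -7.1]
finger_gap: 0.0099
finger_force: 58.7
clock: 34.15
tool_pos: [0.5745, 0.0881, 0.1885]
eef_rot: [1.0, 0.029, -0.0, 0.0]
wrist_force: [0.4, 0.2, -1.3]
finger_gap: 0.0499
finger_force: 0.0
clock: 34.65
tool_pos: [0.5759, 0.1486, 0.2923]
eef_rot: [1.0, 0.028, 0.003, -0.001]
wrist_force: [0.6, -0.1, 0.0]
finger_gap: 0.05
finger_force: 0.0
clock: 34.95
tool_pos: [0.5744, 0.211, 0.2879]
eef_rot: [1.0, 0.03, -0.0, 0.0]
wrist_force: [-0.8, -0.2, -0.5]
finger_gap: 0.0498
finger_force: 0.0
scoop_lip (array([0.4732, 0.2812, 0.0012]), np.float64(0.0016528125153620632))
scoop_grip (array([0.4626, 0.3903, 0.0742]), np.float64(0.002408611211237135))
pan_bar (array([0.5699, 0.0882, 0.1742]), np.float64(0.006843056881512764))
sieve (array([ 0.47  , -0.3272,  0.0027]), np.float64(0.00401928962260897))
0.9 [ 0.506  -0.3571  0.034 ]
0.83 [ 0.4383 -0.3533  0.034 ]
0.73 [ 0.4341 -0.3857  0.034 ]
0.6 [ 0.4989 -0.3912  0.034 ]
```

The bar is still up (z≈0.174–0.185, about 0.4 rad), the scoop is flat, all four vials are in the sieve and the robot is clear. Handing in.

```bash
python3 -c "
from workcell import *
print(job_done())"
```

```text
the job is handed in; nothing more can be done
None
```

The job is handed in (no verdict was returned): by my last measurements all four vials are in the sieve, the scoop is flat on the bench and the tray stands at about 0.4 rad, but because the tool can only point down I lowered the tray to level after gathering, scooped, and raised it again at the end, so it did not stay tilted throughout as you asked.

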